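# Fit the retaining ring on the tape stand

### The job

The tape roll sits on its stand without a retaining ring. Squeeze the grips of the ring pliers to spread the ring that hangs on their tips, slide it over the spindle of the stand that carries the tape roll (not the empty stand) and let it close in the groove, lying flat on the collar below the spindle's head. Then draw the pliers off and lay them flat back on the worktop, clear of the stand.

Things in the scene. Friction and masses are not known exactly. Their poses are not given: they have to be found in the camera images.
- pliers_grip (a point): Where to grasp the flat-lying spring pliers (80 g): midway between the dark grips (22 mm high, 9 thick, 40 long), 11 mm above the underside. x runs to the pivot (48 mm on) and the two bent-down tips (112 mm), y across the grips, z up. Squeezed, they slip some 8 mm forward between the fingers.
- pliers_l (a joint): Swing of each grip (rad). 0: at rest, 64 mm over the grips' outsides at pliers_grip; 0.36: squeezed to the stop, 28 mm (14 N a side; grip with 20 N). Let out to 58 to 62 mm, they still press on the fingers with 7 N, so the pliers stay held, while the ring has closed, loose on the tips, and the pliers lift straight off it.
- ring_centre (a point): Middle of the steel ring, half-way up its 8 mm. 137 mm ahead of pliers_grip (about 122 when squeezed). Ring 85 x 50 mm: two arms on a spring coil at x = +40 mm, four lobes round the centre, two eyes for the tips at x = -25. Lobes leave a 20 mm circle closed, about 36 mm spread. Spread, it hangs on the tips, coil end up to 6 degrees low.
- ring_l (a joint): Swing of each arm of the ring (rad): 0 closed, about 0.23 spread by the fully squeezed pliers. Its spring closes it.
- groove (a point): Axis of the spindle of the stand with the tape roll (roll 104 mm across, top 33 mm up), 46 mm above the worktop: ring_centre's height at home. Neck 16 mm thick on a collar (56 mm across, top 42 mm up), under a head 25 mm across (56 to 62 mm up), tapering to its top at 73 mm. Fixed; ring may point any way. An empty like stand is near.

How it is judged:
By the outcome, as a careful person would: the job done as asked, in the order asked, and still so for the second after the job is handed in, with the robot touching nothing.
It also fails if it takes over 58 s, if anything falls off the work surface, if the arm or the gripper's body presses on something with over 40 N, if the wrist force passes 120 N, or if a joint passes its speed limit or range.

### The arm

A 6-joint arm with a two-finger parallel gripper is mounted at the origin on a cart in front of the work surface, level with it; the furniture and walls round the work are solid. World frame = base frame: x ahead of the robot, y to its left, z up, the work surface at z = 0. Lengths are in mm, angles in rad, forces in N, time in s.
With the tool pointing down it reaches from about 275 to 1000 mm from the base axis. Payload 8.4 kg.
Tool frame: the origin (TCP) lies midway between the tips of the shut fingers; the grasp point (between the pads) lies 19 mm behind it; y points along the fingers, z is the direction in which the jaws open and shut, and the axes are right-handed (so a half turn about y gives the same grasp; the last joint's range is limited). The gripper opens to 85 mm and grips with 20 to 120 N. Pads are 22 mm wide; open, the fingers measure 114 mm over their backs; the gripper's body (76 mm by 85 mm) begins 54 mm behind the grasp point. The pads swing forward as they close: fully open they stand 13 mm farther back than shut.
Start: joints at [1.098, 0.353, 1.633, -0, 1.155, -0.002], TCP at [283.499, 557.007, 231.281] pointing down, gripper open.
Joint ranges: [-2.63, 2.63], [-0.92, 2.1], [0.06, 2.66], [-1.3, 4.44], [0, 2.69], [-3.02, 3.02]. Speed limits (rad/s): [2.22, 2.22, 2.79, 3.14, 3.14, 3.14].

### API

Orientations are given as [roll, pitch, yaw] about the fixed x, y, z axes, in that order (R = Rz(yaw) Ry(pitch) Rx(roll)).
In Python, from rig import r gives the robot as it stands. The module is installed in compiled form; this text tells all that it offers.
- The arm moves only by the tool apply_moves, never from a script. Its argument "plan" is text: rows parted by semicolons, each of 7 numbers parted by spaces: the shift along the tool's x, y, z in cm, then the turn, a rotation vector about the tool's x, y, z in degrees, then the closure, from 0 (fully open) to 1 (shut). A call has 1 to 20 rows; each row shifts and turns the pose as measured when the row begins, along the tool's axes as they then stand; what a row does not reach is not made up. A row lasts 1/10 s, in which the tool goes at most 50 mm and 8.59 degrees, less where a joint would pass 70% of its speed; a pose out of reach is approached as far as the arm can. A call is refused whole if a number of a shift passes 5 or a number of a turn 8.59, either way. A call with a gripper value outside its range is refused whole. The fingers move at their own pace and stop on an object; "squeeze" is the grip in N (left out, the last holds). Time passes only in rows, so rows that do not move let the fingers close. It gives the time, the measured TCP pose, the force and the opening at its end, in the units of the state.
- r.sense(): the state, without advancing time (a new reading comes with each control period).
- r.grab_frame(name): name is "side" or "top" or "wrist"; returns the picture (384x512x3 uint8, blue, green, red); there is no depth.
- r.get_calibration(name): a dict with "vertical_fov" (degrees; the focal length in pixels is half the picture's height over the tangent of half this angle, whatever the lens; pixels are square), "cx", "cy" (the principal point, pixels), "R" (3x3) and "t" (3): a world point X has camera coordinates R X + t; the wrist camera has in their place "hand_eye" (4x4, takes a point from camera to tool coordinates, whose origin is the TCP and whose axes are the tool frame's). Camera axes: x right, y down, z forward; pixel columns grow to the right and rows downward; lengths in mm; the calibration is good to about 2 mm. A picture is of the moment at which its call begins: read the wrist's pose just before it. get_calibration takes no time and is no camera call.
- r.sign_off(): hands the job in, once; it reports no verdict.
The state is a dict: "clock": time; "qpos": joint angles; "qvel": joint speeds; "joint_efforts": joint torques, N m; "eef_pos": TCP position; "tcp_rot": TCP orientation; "contact_force": force on the tool from outside, world axes, zero at the start; "wrist_torque": the same for the moment, N m; "opening": opening from 0.0 (shut) to 1.0 (fully open).
Only numpy, scipy, OpenCV 4.12 (cv2) and the standard library are available. Lean on these libraries where they do the work, as an engineer would, in place of code of your own. Each camera call takes 0.05 s, during which the arm holds its last target. There are 200 camera calls.

## Working session

There is one attempt and no reset: what is moved stays moved. The work goes in short steps, Python scripts to look and compute and a tool call to move; the robot and the scene stay as the last step left them, time stands still between calls to the robot, and variables do not carry over. Pictures are saved under pics/ and viewed, about 8 in all and at most 12, crops included, and the job is handed in when it is done.

Besides the shell and the picture viewer there is one more tool, called after ">>>" by a JSON object that holds its "fn" and its "kwargs", one argument or row to a line. apply_moves: Moves the arm, as the interface text tells. Its arguments: {"type":"object","properties":{"plan":{"type":"string"},"squeeze":{"type":"number"}},"required":["plan"]}

```bash
mkdir -p pics; ls
python3 - <<'E'
from rig import r
import cv2,numpy as np
s=r.sense(); print({k:np.round(v,3) for k,v in s.items()})
for n in("side","top","wrist"):
    c=r.get_calibration(n); print(n,{k:np.round(v,3).tolist() for k,v in c.items()})
    cv2.imwrite(f"pics/{n}0.png",r.grab_frame(n))
a=np.hstack([cv2.imread(f"pics/{n}0.png") for n in("top","side")])
E
```

```text
pics
{'clock': np.float64(0.0), 'qpos': array([ 1.098,  0.354,  1.634,  0.   ,  1.155, -0.002]), 'qvel': array([-0.   , -0.   , -0.001, -0.001, -0.   , -0.   ]), 'joint_efforts': array([-1.0000e-03, -6.0527e+01, -3.4204e+01, -0.0000e+00,  9.0000e-03,
        0.0000e+00]), 'eef_pos': array([283.259, 556.56 , 230.545]), 'tcp_rot': array([-1.572,  0.   , -0.471]), 'contact_force': array([ 0.401, -0.631, -0.162]), 'wrist_torque': array([ 0.047, -0.032,  0.028]), 'opening': np.float64(1.003)}
side {'vertical_fov': 56.861, 'cx': 257.253, 'cy': 192.996, 'R': [[0.894, -0.448, -0.015], [-0.216, -0.401, -0.89], [0.392, 0.799, -0.456]], 't': [-452.596, 177.462, 667.4]}
top {'vertical_fov': 48.899, 'cx': 255.577, 'cy': 186.61, 'R': [[-0.026, -0.999, -0.019], [-0.995, 0.028, -0.093], [0.094, 0.016, -0.995]], 't': [35.89, 527.591, 1136.819]}
wrist {'vertical_fov': 59.529, 'cx': 248.362, 'cy': 187.566, 'hand_eye': [[-0.001, 0.958, 0.286, -73.012], [0.001, -0.286, 0.958, -143.479], [1.0, 0.001, -0.001, -0.259], [0.0, 0.0, 0.0, 1.0]]}
```

View pics/top0.png

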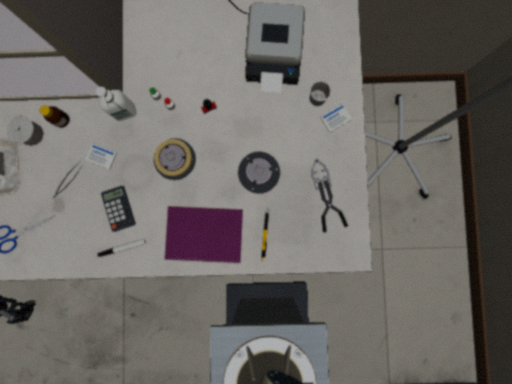

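View pics/side0.png

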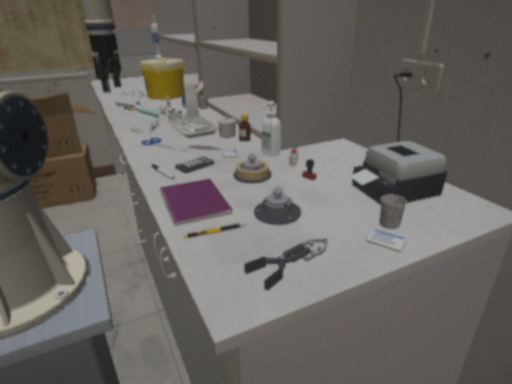

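```bash
cat > h.py <<'E'
from rig import r
import cv2,numpy as np
from scipy.spatial.transform import Rotation as Ro
def cam(n,s=None):
    c=r.get_calibration(n); f=192/np.tan(np.radians(c["vertical_fov"]/2))
    if n=="wrist":
        s=s or r.sense(); H=np.array(c["hand_eye"]); T=np.eye(4)
        T[:3,:3]=Ro.from_euler("xyz",s["tcp_rot"]).as_matrix(); T[:3,3]=s["eef_pos"]
        M=T@H; R=M[:3,:3].T; t=-R@M[:3,3]
    else: R,t=np.array(c["R"]),np.array(c["t"])
    return R,t,f,c["cx"],c["cy"]
def proj(C,X):
    R,t,f,cx,cy=C; p=R@np.asarray(X,float)+t; return np.array([cx+f*p[0]/p[2],cy+f*p[1]/p[2]])
def ray(C,uv):
    R,t,f,cx,cy=C; return -R.T@t, R.T@np.array([(uv[0]-cx)/f,(uv[1]-cy)/f,1])
def onz(C,uv,z):
    o,d=ray(C,uv); return o+d*(z-o[2])/d[2]
def shot(n,name):
    s=r.sense(); im=r.grab_frame(n); cv2.imwrite(f"pics/{name}.png",im); return im,cam(n,s)
def tri(C1,p1,C2,p2):
    o1,d1=ray(C1,p1);o2,d2=ray(C2,p2)
    k=np.linalg.lstsq(np.c_[d1,-d2],o2-o1,rcond=None)[0]
    a,b=o1+k[0]*d1,o2+k[1]*d2; return (a+b)/2,np.linalg.norm(a-b)
E
python3 - <<'E'
from h import *
C=cam("top")
for n,uv,z in [("tape",(174,158),33),("empty",(259,172),40),("gripL",(325,219),20),("gripR",(341,218),20),("pivot",(324.5,190),15),("ring",(320,168),10)]:
    print(n,onz(C,uv,z).round())
im=cv2.imread("pics/top0.png")
cv2.imwrite("pics/crop1.png",np.hstack([cv2.resize(im[145:245,285:365],None,fx=5,fy=5,interpolation=2),cv2.resize(im[125:205,135:215],None,fx=5,fy=5,interpolation=2)[:500] if 0 else cv2.resize(im[108:208,145:209],None,fx=5,fy=5,interpolation=2)]))
E
```

```text
tape [613. 244.  33.]
empty [567.  11.  40.]
gripL [ 435. -166.   20.]
gripR [ 436. -210.   20.]
pivot [ 515. -169.   15.]
ring [ 577. -159.   10.]
```

View pics/crop1.png

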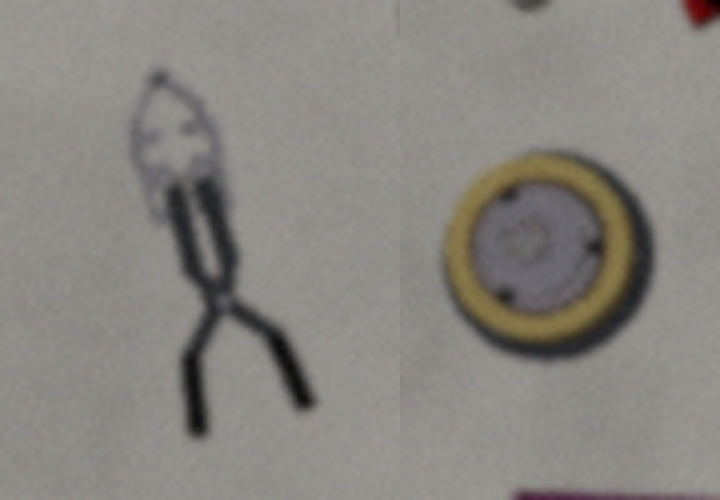

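```bash
cat >> h.py <<'E'
def plan(pos,rpy,step=45,astep=8,n=None):
    s=r.sense(); p=s["eef_pos"].copy(); R=Ro.from_euler("xyz",s["tcp_rot"]); G=Ro.from_euler("xyz",rpy)
    pos=np.array(pos,float); w=(R.inv()*G).as_rotvec(degrees=True)
    n=n or int(max(np.ceil(np.linalg.norm(pos-p)/step),np.ceil(np.linalg.norm(w)/astep),1))
    print(n,"rows, dist",np.linalg.norm(pos-p).round(1),"turn",w.round(2))
    for i in range(n):
        d=R.inv().apply((pos-p)/n)/10; print(*d.round(2),*(w/n).round(2))
        R=R*Ro.from_rotvec(w/n,degrees=True)
E
python3 -c "
from h import *
plan([570,240,250],[-np.pi/2,0,0])"
```

```text
10 rows, dist 427.6 turn [ 6.000e-02 -2.697e+01 -2.000e-02]
3.99 -0.19 -1.52 0.01 -2.7 -0.0
3.92 -0.19 -1.71 0.01 -2.7 -0.0
3.83 -0.19 -1.89 0.01 -2.7 -0.0
3.74 -0.19 -2.07 0.01 -2.7 -0.0
3.64 -0.19 -2.24 0.01 -2.7 -0.0
3.53 -0.19 -2.41 0.01 -2.7 -0.0
3.41 -0.19 -2.57 0.01 -2.7 -0.0
3.28 -0.19 -2.73 0.01 -2.7 -0.0
3.15 -0.19 -2.88 0.01 -2.7 -0.0
3.01 -0.19 -3.03 0.01 -2.7 -0.0
```

>>> {"fn": "apply_moves", "kwargs": {
  "plan": "4 -0.2 -1.5 0 -2.7 0 0; 3.9 -0.2 -1.7 0 -2.7 0 0; 3.8 -0.2 -1.9 0 -2.7 0 0; 3.7 -0.2 -2.1 0 -2.7 0 0; 3.6 -0.2 -2.2 0 -2.7 0 0; 3.5 -0.2 -2.4 0 -2.7 0 0; 3.4 -0.2 -2.6 0 -2.7 0 0; 3.3 -0.2 -2.7 0 -2.7 0 0; 3.2 -0.2 -2.9 0 -2.7 0 0; 3 -0.2 -3 0 -2.7 0 0; 0 0 0 0 0 0 0"
}}

```text
clock: 1.25
eef_pos: [580.9, 231.6, 248.6]
tcp_rot: [-1.574, 0.002, 0.025]
contact_force: [0.7, 1.4, -0.3]
opening: 1.001
```

```bash
python3 -c "
from h import *
s=r.sense(); print(s['eef_pos'].round(1),s['tcp_rot'].round(3))
shot('wrist','w1')
plan([475,-185,250],[-np.pi/2,0,0.25])"
```

```text
[580.9 231.6 248.6] [-1.574  0.002  0.025]
10 rows, dist 430.9 turn [  0.1  -12.95  -0.24]
-1.14 -0.0 -4.15 0.01 -1.29 -0.02
-1.24 -0.01 -4.13 0.01 -1.29 -0.02
-1.33 -0.01 -4.1 0.01 -1.29 -0.02
-1.42 -0.01 -4.07 0.01 -1.29 -0.02
-1.51 -0.01 -4.03 0.01 -1.29 -0.02
-1.6 -0.01 -4.0 0.01 -1.29 -0.02
-1.69 -0.01 -3.96 0.01 -1.29 -0.02
-1.78 -0.01 -3.92 0.01 -1.29 -0.02
-1.87 -0.01 -3.88 0.01 -1.29 -0.02
-1.96 -0.02 -3.84 0.01 -1.29 -0.02
```

View pics/w1.png

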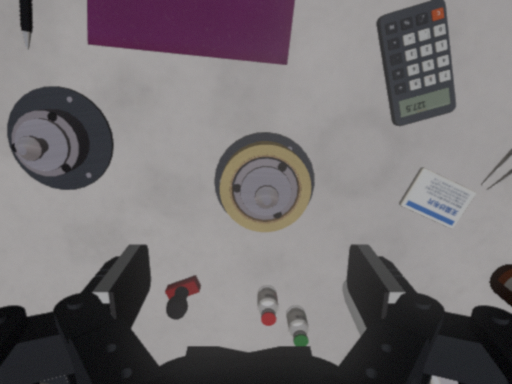

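>>> {"fn": "apply_moves", "kwargs": {
  "plan": "-1.1 0 -4.1 0 -1.3 0 0; -1.2 0 -4.1 0 -1.3 0 0; -1.3 0 -4.1 0 -1.3 0 0; -1.4 0 -4.1 0 -1.3 0 0; -1.5 0 -4 0 -1.3 0 0; -1.6 0 -4 0 -1.3 0 0; -1.7 0 -4 0 -1.3 0 0; -1.8 0 -3.9 0 -1.3 0 0; -1.9 0 -3.9 0 -1.3 0 0; -2 0 -3.8 0 -1.3 0 0; 0 0 0 0 0 0 0"
}}

```text
clock: 2.4
eef_pos: [468.1, -186.4, 246.1]
tcp_rot: [-1.567, 0.007, 0.266]
contact_force: [-0.2, 0.9, -0.2]
opening: 0.995
```

Run:
```python
from h import *
s=dict(eef_pos=np.array([580.9,231.6,248.6]),tcp_rot=np.array([-1.574,.002,.025]))
C=cam("wrist",s); im=cv2.imread("pics/w1.png"); hsv=cv2.cvtColor(im,cv2.COLOR_BGR2HSV)
m=cv2.inRange(hsv,(15,60,90),(35,255,255)); m[:120]=0;m[250:]=0
c=max(cv2.findContours(m,0,2)[0],key=cv2.contourArea)
P=np.array([onz(C,p,33)[:2] for p in c[:,0]],np.float32)
print("tape", cv2.minEnclosingCircle(P), cv2.fitEllipse(P))
g=cv2.cvtColor(im,cv2.COLOR_BGR2GRAY)
# inner hole & top
print("tip guess z73",onz(C,(266,198),73))
cv2.imwrite("pics/tape_zoom.png",cv2.resize(im[130:240,205:325],None,fx=5,fy=5,interpolation=2))
s=r.sense(); print(s['eef_pos'].round(1),s['tcp_rot'].round(3))
shot('wrist','w2')
```

```text
tape ((614.8251342773438, 250.0773468017578), 51.359153747558594) ((614.88671875, 249.88265991210938), (100.58052062988281, 101.63202667236328), 100.24202728271484)
tip guess z73 [612.58874438 249.27887673  73.        ]
[ 468.1 -186.4  246.1] [-1.567  0.007  0.266]
```

View pics/w2.png

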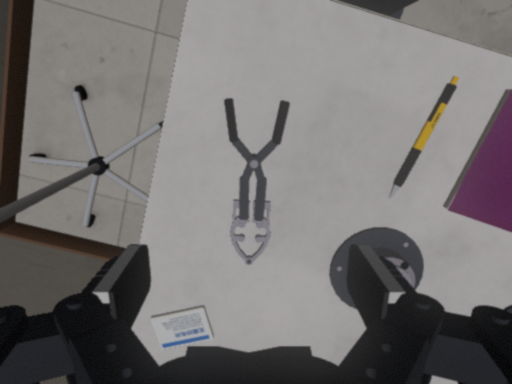

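View pics/tape_zoom.png

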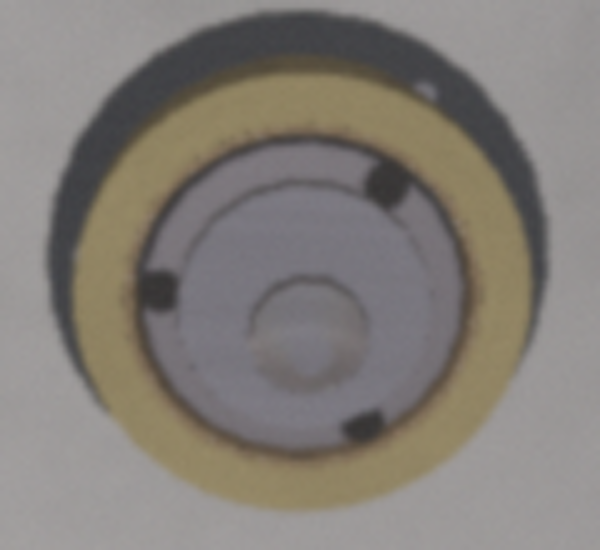

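Run:
```python
from h import *
s=dict(eef_pos=np.array([580.9,231.6,248.6]),tcp_rot=np.array([-1.574,.002,.025]))
C=cam("wrist",s)
print("collar",onz(C,(266.6,192),42),"head",onz(C,(267,196.8),60), "headwidth",np.linalg.norm(onz(C,(255,196.8),60)-onz(C,(279.4,196.8),60)))
C=cam("wrist"); im=cv2.imread("pics/w2.png"); g=cv2.cvtColor(im,cv2.COLOR_BGR2GRAY)
m=(g<85).astype(np.uint8); m[:90]=0; m[275:]=0; m[:,:215]=0; m[:,300:]=0
def cen(a,b,mask,z):
    out=[]
    for lo,hi in ((a[0],a[1]),):pass
n,l,st,ce=cv2.connectedComponentsWithStats(m)
for i in range(1,n):
    if st[i,4]>15: print(st[i],ce[i].round(1),onz(C,ce[i],15).round(1))
for x0,x1,nm in((215,255,"left"),(256,300,"right")):
    mm=m.copy(); mm[:,:x0]=0; mm[:,x1:]=0; mm[140:]=0
    ys,xs=np.nonzero(mm); P=np.array([onz(C,(x,y),20)[:2] for x,y in zip(xs,ys)])
    rect=cv2.minAreaRect(P.astype(np.float32)); print(nm,rect, P.mean(0))
for nm,uv,z in(("pivot",(253.5,164),22),("coil",(249.5,261),4)): print(nm,onz(C,uv,z).round(1))
cv2.imwrite("pics/w2z.png",cv2.resize(im[90:275,205:305],None,fx=3.2,fy=3.2,interpolation=2))
```

```text
collar [615.8302523  251.48908658  42.        ] head [615.50252327 251.03533545  60.        ] headwidth 25.3634684517701
[ 225   99   64  122 1966] [254.2 158.8] [ 468.9 -176.7   15. ]
left ((432.9722900390625, -213.22203063964844), (43.93736267089844, 9.276823997497559), 23.540739059448242) [ 432.65640431 -213.26277027]
right ((420.12286376953125, -161.02162170410156), (42.14482879638672, 9.487945556640625), 3.4616293907165527) [ 419.70554208 -161.0957307 ]
pivot [ 473.4 -176.4   22. ]
coil [ 600.2 -146.1    4. ]
```

View pics/w2z.png

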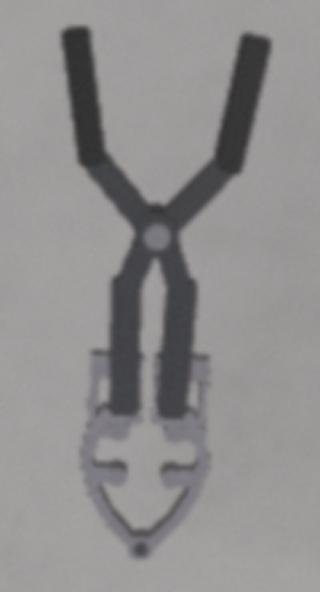

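```bash
python3 -c "
from h import *
plan([426.5,-187.1,70],[-np.pi/2,0,0.236],n=6)"
```

```text
6 rows, dist 180.9 turn [-0.29  1.69 -0.4 ]
-0.67 2.94 0.13 -0.05 0.28 -0.07
-0.67 2.94 0.13 -0.05 0.28 -0.07
-0.67 2.94 0.13 -0.05 0.28 -0.07
-0.68 2.94 0.13 -0.05 0.28 -0.07
-0.68 2.93 0.12 -0.05 0.28 -0.07
-0.69 2.93 0.12 -0.05 0.28 -0.07
```

>>> {"fn": "apply_moves", "kwargs": {
  "plan": "-0.7 2.9 0.1 0 0.3 -0.1 0; -0.7 2.9 0.1 0 0.3 -0.1 0; -0.7 2.9 0.1 -0.1 0.3 0 0; -0.7 2.9 0.1 -0.1 0.3 -0.1 0; -0.7 2.9 0.1 -0.1 0.3 -0.1 0; -0.7 2.9 0.1 0 0.3 0 0; 0 0 0 0 0 0 0"
}}

```text
clock: 3.15
eef_pos: [427.4, -177.4, 67.8]
tcp_rot: [-1.569, -0.005, 0.236]
contact_force: [-0.4, -0.2, 1.2]
opening: 1.0
```

```bash
python3 -c "
from h import *
plan([426.5,-187.1,0],[-np.pi/2,0,0.236],n=4)"
```

```text
4 rows, dist 68.5 turn [-0.09 -0.03  0.27]
-0.09 1.69 -0.23 -0.02 -0.01 0.07
-0.08 1.69 -0.23 -0.02 -0.01 0.07
-0.08 1.69 -0.23 -0.02 -0.01 0.07
-0.08 1.7 -0.23 -0.02 -0.01 0.07
```

>>> {"fn": "apply_moves", "kwargs": {
  "plan": "-0.3 1 -0.5 0 0 0.1 0; 0 0.5 -0.4 0 0 0.1 0; 0 0 0 0 0 0 0"
}}

```text
clock: 3.45
eef_pos: [429.5, -185.9, 54.0]
tcp_rot: [-1.571, -0.003, 0.238]
contact_force: [-0.4, -0.2, 0.4]
opening: 0.996
```

```bash
python3 -c "
from h import *
plan([426.5,-187.1,0],[-np.pi/2,0,0.236],n=4)"
```

```text
4 rows, dist 54.1 turn [-0.02  0.13  0.2 ]
-0.08 1.35 -0.01 -0.0 0.03 0.05
-0.08 1.35 -0.01 -0.0 0.03 0.05
-0.08 1.35 -0.01 -0.0 0.03 0.05
-0.08 1.35 -0.01 -0.0 0.03 0.05
```

>>> {"fn": "apply_moves", "kwargs": {
  "plan": "-0.1 1.2 0 0 0 0.1 0; -0.1 1.2 0 0 0 0.1 0; -0.1 1.2 0 0 0 0 0; 0 1 0 0 0 0 0; 0 0 0 0 0 0 0"
}}

```text
clock: 3.95
eef_pos: [428.9, -187.8, 6.2]
tcp_rot: [-1.573, -0.004, 0.237]
contact_force: [-0.8, -0.8, -0.1]
opening: 1.002
```

```bash
python3 -c "
from h import *
plan([426.5,-187.1,0],[-np.pi/2,0,0.236],n=1)"
```

```text
1 rows, dist 6.7 turn [0.15 0.07 0.21]
-0.22 0.62 0.13 0.15 0.07 0.21
```

Close to near contact and see the pace and readings.

>>> {"fn": "apply_moves", "kwargs": {
  "plan": "-0.2 0.6 0.1 0.1 0 0.2 0; 0 0 0 0 0 0 0.23; 0 0 0 0 0 0 0.23; 0 0 0 0 0 0 0.23",
  "squeeze": 20
}}

```text
clock: 4.35
eef_pos: [426.9, -187.6, 0.2]
tcp_rot: [-1.572, 0.0, 0.237]
contact_force: [-0.4, 0.8, -0.3]
opening: 0.769
```

>>> {"fn": "apply_moves", "kwargs": {
  "plan": "0 -0.1 0 0 0 0 0.4; 0 -0.1 0 0 0 0 0.5; 0 -0.1 0 0 0 0 0.6; 0 0 0 0 0 0 0.8; 0 0 0 0 0 0 0.8; 0 0 0 0 0 0 0.8"
}}

```text
clock: 4.95
eef_pos: [428.1, -188.4, 5.5]
tcp_rot: [-1.574, -0.002, 0.238]
contact_force: [-0.7, -0.0, -0.8]
opening: 0.343
```

```bash
python3 -c "
from h import *
im,C=shot('wrist','w3'); print(r.sense()['contact_force'])
a=im[0:230,150:350]
t,_=shot('top','t3')
b=t[140:255,280:380]
cv2.imwrite('pics/c3.png',np.hstack([cv2.resize(im,(512,384)),cv2.resize(b,(334,384))])[:,:800])"
```

```text
[-0.42252761  0.04644899 -1.27274036]
```

View pics/c3.png

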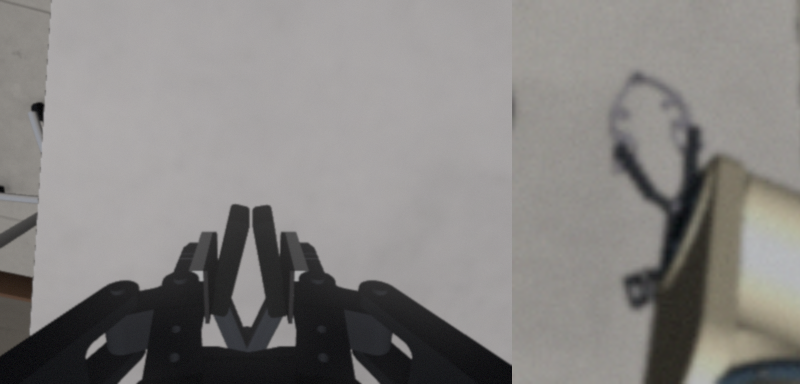

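>>> {"fn": "apply_moves", "kwargs": {
  "plan": "0 -0.5 0 0 0 0 0.8; 0 -1 0 0 0 0 0.8; 0 -1.5 0 0 0 0 0.8; 0 -2 0 0 0 0 0.8; 0 -2.5 0 0 0 0 0.8; 0 -2.5 0 0 0 0 0.8; 0 -2 0 0 0 0 0.8; 0 -1 0 0 0 0 0.8; 0 0 0 0 0 0 0.8"
}}

```text
clock: 5.95
eef_pos: [426.4, -187.4, 144.2]
tcp_rot: [-1.573, -0.001, 0.238]
contact_force: [0.3, -0.0, -1.2]
opening: 0.342
```

```bash
python3 -c "
from h import *
plan([496,222,150],[-np.pi/2,0,0.236],n=12)
im,C=shot('side','s4'); t,_=shot('top','t4')
s=r.sense();T=Ro.from_euler('xyz',s['tcp_rot']);e=s['eef_pos']+T.apply([122,0,0]);print(e)
u=proj(cam('side'),e).astype(int);v=proj(cam('top'),e).astype(int);print(u,v)
cr=lambda i,p:cv2.resize(i[max(0,p[1]-50):p[1]+50,max(0,p[0]-50):p[0]+50],(400,400))
cv2.imwrite('pics/c4.png',np.hstack([cr(im,u),cr(t,v)]))"
```

```text
12 rows, dist 415.3 turn [0.15 0.1  0.06]
1.37 -0.05 3.18 0.01 0.01 0.01
1.37 -0.05 3.18 0.01 0.01 0.01
1.37 -0.05 3.18 0.01 0.01 0.01
1.37 -0.05 3.18 0.01 0.01 0.01
1.37 -0.05 3.18 0.01 0.01 0.01
1.37 -0.05 3.18 0.01 0.01 0.01
1.36 -0.05 3.18 0.01 0.01 0.01
1.36 -0.05 3.18 0.01 0.01 0.01
1.36 -0.05 3.18 0.01 0.01 0.01
1.36 -0.05 3.18 0.01 0.01 0.01
1.36 -0.05 3.18 0.01 0.01 0.01
1.36 -0.05 3.18 0.01 0.01 0.01
[ 544.16068487 -158.24941253  142.53813915]
[310 191] [327 173]
```

View pics/c4.png

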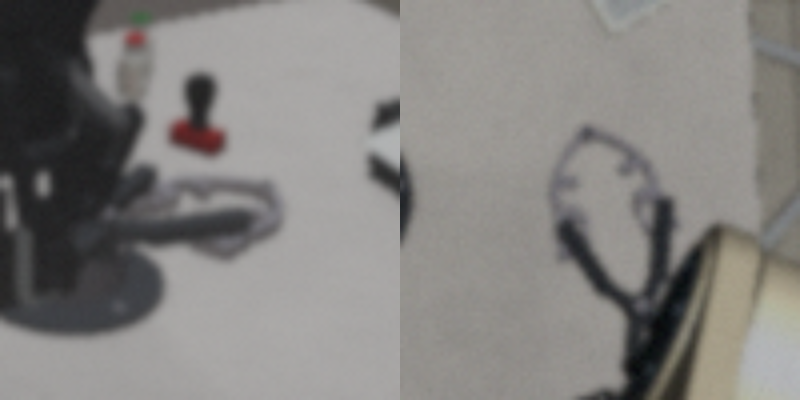

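Run:
```python
from h import *
A,B=cam('side'),cam('top'); s=r.sense();T=Ro.from_euler('xyz',s['tcp_rot']);e=s['eef_pos'];print(e)
for n,a,b in(("coil",(327.5,188),(324,155.8)),("tipR",(260+250/4,141+220/4),(343,173.5))):
    X,g=tri(A,a,B,b); print(n,X.round(1),g.round(1),"tool",T.inv().apply(X-e).round(1))
for n,b,z in(("coil",(324,155.8),e[2]+6),("tipR",(343,173.5),e[2]+10),("tipL",(318.3,180),e[2]+10)):
    X=onz(B,b,z); print(n,X.round(1),"tool",T.inv().apply(X-e).round(1))
```

```text
[ 425.59620224 -186.99752573  142.63532833]
coil [ 590.2 -153.1  136.5] 0.1 tool [168.    6.   -5.9]
tipR [ 543.9 -196.5  149.5] 2.5 tool [112.7  -6.9 -37.1]
coil [ 588.2 -151.3  148.6] tool [166.5  -6.1  -3.7]
tipR [ 542.5 -195.2  152.6] tool [111.6 -10.1 -35.6]
tipL [ 528.2 -134.4  152.6] tool [112.1 -10.1  27. ]
```

>>> {"fn": "apply_moves", "kwargs": {
  "plan": "0.7 0 1.6 0 0 0 0.8; 1.3 0 3.2 0 0 0 0.8; 1.3 0 3.2 0 0 0 0.8; 1.3 0 3.2 0 0 0 0.8; 1.3 0 3.2 0 0 0 0.8; 1.3 0 3.2 0 0 0 0.8; 1.3 0 3.2 0 0 0 0.8; 1.3 0 3.2 0 0 0 0.8; 1.3 0 3.2 0 0 0 0.8; 1.3 0 3.2 0 0 0 0.8; 1.3 0 3.2 0 0 0 0.8; 1.3 0 3.2 0 0 0 0.8; 1.3 0 2.5 0 0 0 0.8; 0.5 0 1 0 0 0 0.8; 0 0 0 0 0 0 0.8; 0 0 0 0 0 0 0.8"
}}

```text
clock: 7.65
eef_pos: [484.1, 258.5, 119.8]
tcp_rot: [-1.571, 0.034, 0.236]
contact_force: [-1.0, -0.4, -0.4]
opening: 0.339
```

```bash
python3 -c "
from h import *
plan([489,225,100],[-np.pi/2,0,0.236])"
```

```text
1 rows, dist 39.2 turn [-0.01 -0.03 -1.96]
-0.24 1.99 -3.37 -0.01 -0.03 -1.96
```

>>> {"fn": "apply_moves", "kwargs": {
  "plan": "-0.1 0 -1.1 0 0 -0.5 0.8; -0.1 0 -1.1 0 0 -0.7 0.8; 0 0 -1.1 0 0 -0.7 0.8; 0 0 0 0 0 0 0.8; 0 0 0 0 0 0 0.8"
}}

```text
clock: 8.15
eef_pos: [488.9, 217.8, 119.4]
tcp_rot: [-1.572, 0.001, 0.231]
contact_force: [0.2, -0.1, -1.2]
opening: 0.343
```

```bash
python3 -c "
from h import *
plan([489,225,115],[-np.pi/2,0,0.236])
im,C=shot('side','s5'); t,_=shot('top','t5')
e=[615,251,80]
u=proj(cam('side'),e).astype(int);v=proj(cam('top'),e).astype(int);print(u,v)
cr=lambda i,p:cv2.resize(i[max(0,p[1]-40):p[1]+40,max(0,p[0]-40):p[0]+40],(400,400),interpolation=2)
cv2.imwrite('pics/c5.png',np.hstack([cr(im,u),cr(t,v)]))"
```

```text
1 rows, dist 8.5 turn [ 0.08 -0.28 -0.03]
0.18 0.44 0.7 0.08 -0.28 -0.03
[251 150] [167 154]
```

View pics/c5.png

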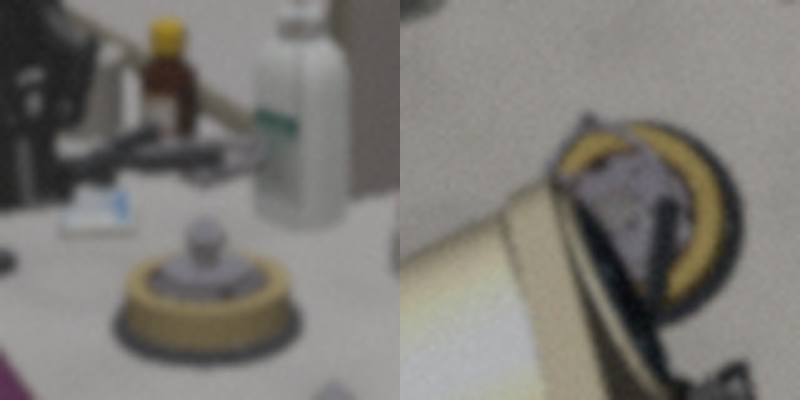

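Run:
```python
from h import *
A,B=cam('side'),cam('top'); s=r.sense();T=Ro.from_euler('xyz',s['tcp_rot']);e=s['eef_pos'];print(e)
print("pred spindle tip side/top",proj(A,(615.5,251,73)),proj(B,(615.5,251,73)),"meas 252.2,154 / 169.6,156.4", tri(A,(252.2,154.4),B,(169.6,156.4)))
im=cv2.imread("pics/top0.png"); hsv=cv2.cvtColor(im,cv2.COLOR_BGR2HSV)
m=cv2.inRange(hsv,(15,60,90),(35,255,255)); m[:,:140]=0;m[:,210:]=0; m[:120]=0;m[190:]=0
c=max(cv2.findContours(m,0,2)[0],key=cv2.contourArea);P=np.array([onz(B,p,33)[:2] for p in c[:,0]],np.float32);print("tape by top",cv2.fitEllipse(P))
im=cv2.imread("pics/side0.png"); hsv=cv2.cvtColor(im,cv2.COLOR_BGR2HSV)
for n,b,z in(("coil",(164.6,137.6),e[2]-6),("tipR",(180,155),e[2]+10)):
    X=onz(B,b,z); print(n,X.round(1),"tool",T.inv().apply(X-e).round(1))
print(tri(A,(264,141),B,(164.6,137.6)),tri(A,(256,142.5),B,(180,155)))
```

```text
[488.89906914 218.37594228 119.3880352 ]
pred spindle tip side/top [252.0542223  153.03328829] [168.32743189 154.83372279] meas 252.2,154 / 169.6,156.4 (array([612.90477391, 247.77606952,  70.01037296]), np.float64(2.623570772581202))
tape by top ((616.543701171875, 249.294677734375), (99.6258316040039, 101.5011215209961), 32.79094314575195)
coil [653.6 251.3 113.4] tool [167.9   5.9  -5.8]
tipR [604.2 208.7 129.4] tool [110.  -10.  -35.9]
(array([656.66077079, 253.173436  , 103.58093897]), np.float64(1.9367124972060064)) (array([607.42977631, 209.88935308, 120.02837888]), np.float64(3.4203998650527168))
```

>>> {"fn": "apply_moves", "kwargs": {
  "plan": "0.1 0.5 0.5 0 -0.2 0 0.8; 0 1 0 0 0 0 0.8; 0 0.8 0 0 0 0 0.8; 0 0 0 0 0 0 0.8; 0 0 0 0 0 0 0.8"
}}

```text
clock: 8.75
eef_pos: [488.5, 225.1, 93.7]
tcp_rot: [-1.572, 0.001, 0.237]
contact_force: [-1.1, -0.7, -0.5]
opening: 0.338
```

```bash
python3 -c "
from h import *
plan([488.9,224.7,51],[-np.pi/2,0,0.236],n=1)"
```

```text
1 rows, dist 42.7 turn [ 0.07  0.07 -0.07]
0.03 4.27 -0.04 0.07 0.07 -0.07
```

Well centred; descend gently, stopping near z≈62 to check force.

>>> {"fn": "apply_moves", "kwargs": {
  "plan": "0 0.7 0 0 0 0 0.8; 0 0.7 0 0 0 0 0.8; 0 0.7 0 0 0 0 0.8; 0 0.7 0 0 0 0 0.8; 0 0 0 0 0 0 0.8"
}}

```text
clock: 9.25
eef_pos: [488.4, 225.1, 63.0]
tcp_rot: [-1.572, 0.001, 0.237]
contact_force: [-1.0, -0.5, -0.3]
opening: 0.341
```

```bash
python3 -c "
from h import *
plan([488.9,224.7,51],[-np.pi/2,0,0.236],n=1)
im,C=shot('side','s6'); t,_=shot('top','t6')
e=[615,251,50]
u=proj(cam('side'),e).astype(int);v=proj(cam('top'),e).astype(int);print(u,v)
cr=lambda i,p:cv2.resize(i[max(0,p[1]-32):p[1]+32,max(0,p[0]-32):p[0]+32],(400,400),interpolation=2)
cv2.imwrite('pics/c6.png',np.hstack([cr(im,u),cr(t,v)]))"
```

```text
1 rows, dist 12.1 turn [ 0.08  0.08 -0.08]
0.04 1.2 -0.05 0.08 0.08 -0.08
[252 160] [170 156]
```

View pics/c6.png

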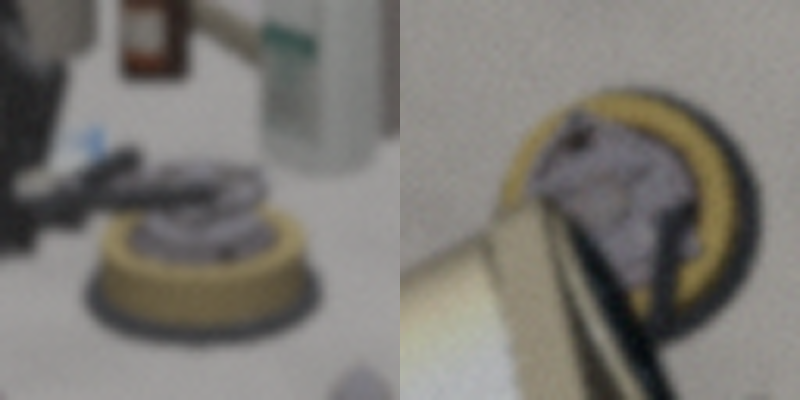

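>>> {"fn": "apply_moves", "kwargs": {
  "plan": "0 0.4 0 0 0 0 0.8; 0 0.4 0 0 0 0 0.8; 0 0.2 0 0 0 0 0.8; 0 0 0 0 0 0 0.8"
}}

```text
clock: 9.75
eef_pos: [489.5, 225.6, 53.8]
tcp_rot: [-1.572, -0.001, 0.237]
contact_force: [-0.1, 0.4, -1.2]
opening: 0.338
```

>>> {"fn": "apply_moves", "kwargs": {
  "plan": "-0.1 0.2 -0.1 0 0 0 0.8; 0 0.1 0 0 0 0 0.8; 0 0 0 0 0 0 0.8"
}}

```text
clock: 10.05
eef_pos: [488.9, 224.3, 50.7]
tcp_rot: [-1.572, -0.002, 0.237]
contact_force: [-0.5, -0.0, -0.5]
opening: 0.343
```

```bash
python3 -c "
from h import *
print(r.sense()['contact_force'],r.sense()['wrist_torque'])"
```

```text
[-0.49429853 -0.04215801 -0.45154658] [-0.00988112  0.01422761 -0.00810633]
```

>>> {"fn": "apply_moves", "kwargs": {
  "plan": "0 0.1 0 0 0 0 0.8; 0 0.1 0 0 0 0 0.8; 0 0 0 0 0 0 0.8"
}}

```text
clock: 10.35
eef_pos: [489.1, 224.4, 48.8]
tcp_rot: [-1.571, -0.002, 0.237]
contact_force: [0.1, -0.0, -0.6]
opening: 0.347
```

```bash
python3 -c "
from h import *
im,C=shot('side','s7')
for i in range(3): r.grab_frame('side');print(r.sense()['contact_force'].round(2),r.sense()['wrist_torque'].round(3),r.sense()['eef_pos'].round(1))"
```

```text
[ 0.08  0.23 -0.7 ] [-0.037  0.025 -0.128] [489.1 224.4  48.8]
[ 0.29 -0.22 -0.16] [-0.024  0.078 -0.025] [489.1 224.4  48.8]
[-0.52 -0.37 -1.26] [-0.01   0.077  0.026] [489.1 224.4  48.9]
```

>>> {"fn": "apply_moves", "kwargs": {
  "plan": "0 0 0 0 0 0 0.6; -0.1 0 0 0 0 0 0.55; -0.1 0.1 0 0 0 0 0.5; 0 0 0 0 0 0 0.5; 0 0 0 0 0 0 0.5"
}}

```text
clock: 11.05
eef_pos: [487.0, 223.9, 47.9]
tcp_rot: [-1.571, -0.002, 0.237]
contact_force: [0.9, 0.2, -0.3]
opening: 0.5
```

```bash
python3 -c "
from h import *
im,C=shot('side','s8')
for i in range(2): r.grab_frame('side');print(r.sense()['contact_force'].round(2),r.sense()['wrist_torque'].round(3),r.sense()['eef_pos'].round(1))"
```

```text
[-0.31 -0.26 -0.41] [-0.     0.044 -0.042] [487.  223.9  47.8]
[ 0.42  0.27 -1.3 ] [-0.055  0.045  0.024] [487.1 223.9  47.9]
```

>>> {"fn": "apply_moves", "kwargs": {
  "plan": "-0.1 0 0 0 0 0 0.45; -0.1 0.1 0 0 0 0 0.4; -0.1 0.1 0 0 0 0 0.35; -0.1 0 0 0 0 0 0.3; 0 0 0 0 0 0 0.3; 0 0 0 0 0 0 0.3"
}}

```text
clock: 11.8
eef_pos: [482.8, 222.9, 45.7]
tcp_rot: [-1.571, -0.002, 0.237]
contact_force: [-0.0, -0.7, -1.1]
opening: 0.7
```

```bash
python3 -c "
from h import *
im,C=shot('side','s9'); im2,_=shot('top','t9')
for i in range(2): r.grab_frame('side');print(r.sense()['contact_force'].round(2),r.sense()['wrist_torque'].round(3),r.sense()['eef_pos'].round(1))
a=cv2.imread('pics/s7.png')
cr=lambda i:cv2.resize(i[130:190,210:290],(400,300),interpolation=2)
b=im2[120:180,140:220]
cv2.imwrite('pics/c9.png',np.vstack([np.hstack([cr(a),cr(im)]),np.hstack([cv2.resize(b,(400,300)),cv2.resize(cv2.imread('pics/t6.png')[120:180,140:220],(400,300))])]))"
```

```text
[0.29 0.58 0.1 ] [-0.029  0.032  0.019] [482.8 222.9  45.7]
[ 0.46  0.25 -1.11] [ 0.008  0.015 -0.02 ] [482.9 222.9  45.7]
```

>>> {"fn": "apply_moves", "kwargs": {
  "plan": "0 -0.2 0 0 0 0 0.3; 0 -0.3 0 0 0 0 0.3; 0 -0.4 0 0 0 0 0.3; 0 0 0 0 0 0 0.3"
}}

```text
clock: 12.4
eef_pos: [483.0, 222.9, 55.6]
tcp_rot: [-1.571, -0.002, 0.237]
contact_force: [-0.3, -0.3, -1.5]
opening: 0.696
```

>>> {"fn": "apply_moves", "kwargs": {
  "plan": "0 -0.5 0 0 0 0 0.3; 0 -0.7 0 0 0 0 0.3; 0 -0.7 0 0 0 0 0.3; 0 -1 0 0 0 0 0.3; 0 -1.5 0 0 0 0 0.3; 0 -1.5 0 0 0 0 0.3; 0 -1.5 0 0 0 0 0.3; 0 0 0 0 0 0 0.3"
}}

```text
clock: 13.2
eef_pos: [483.2, 223.1, 136.7]
tcp_rot: [-1.571, -0.004, 0.237]
contact_force: [-0.6, 0.4, -1.1]
opening: 0.701
```

```bash
python3 -c "
from h import *
im,C=shot('side','s10'); im2,_=shot('top','t10')
cr=lambda i:cv2.resize(i[110:190,210:290],(400,400),interpolation=2)
b=im2[110:190,130:210]
cv2.imwrite('pics/c10.png',np.hstack([cr(im),cv2.resize(b,(400,400),interpolation=2)]))
print(r.sense()['contact_force'])
plan([410,-190,130],[-np.pi/2,0,0.236])"
```

```text
[ 0.41823026  0.57204775 -0.80041169]
10 rows, dist 418.9 turn [0.04 0.08 0.1 ]
-1.67 0.05 -3.84 0.0 0.01 0.01
-1.67 0.05 -3.84 0.0 0.01 0.01
-1.67 0.05 -3.84 0.0 0.01 0.01
-1.67 0.05 -3.84 0.0 0.01 0.01
-1.67 0.05 -3.84 0.0 0.01 0.01
-1.67 0.05 -3.84 0.0 0.01 0.01
-1.67 0.05 -3.84 0.0 0.01 0.01
-1.67 0.05 -3.84 0.0 0.01 0.01
-1.67 0.05 -3.84 0.0 0.01 0.01
-1.67 0.05 -3.84 0.0 0.01 0.01
```

View pics/c10.png

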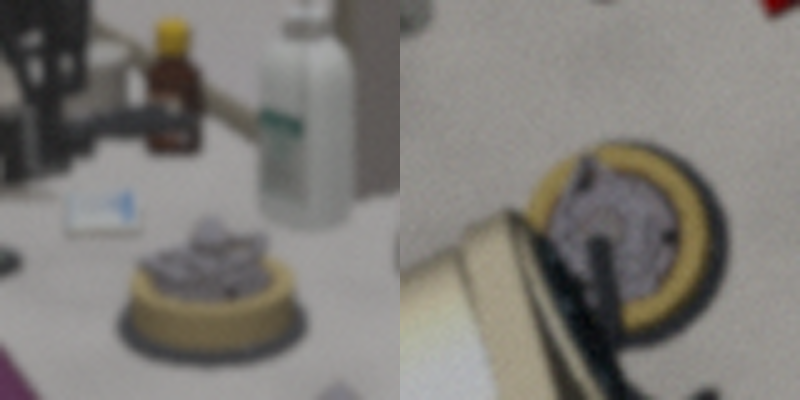

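Run:
```python
from h import *
A,B=cam('side'),cam('top'); d=np.array([.972,.234,0]);n=np.array([-.234,.972,0]);c=np.array([615.5,250.5,46])
for nm,X in(("coil",c+40*d),("eyeL",c-25*d+20*n),("eyeR",c-25*d-20*n),("coil+10",c+40*d+[0,0,10]),("eyeR+10",c-25*d-20*n+[0,0,10]),("tip",c+[0,0,27])):
    print(nm,((proj(A,X)-(210,110))*5).round(),((proj(B,X)-(130,110))*5).round())
```

```text
coil [261. 241.] [186. 163.]
eyeL [159. 258.] [179. 286.]
eyeR [201. 277.] [250. 267.]
coil+10 [261. 226.] [182. 159.]
eyeR+10 [200. 261.] [247. 264.]
tip [211. 215.] [193. 224.]
```

>>> {"fn": "apply_moves", "kwargs": {
  "plan": "-0.8 0 -1.9 0 0 0 0.3; -1.5 0 -3.6 0 0 0 0.3; -1.5 0 -3.6 0 0 0 0.3; -1.5 0 -3.6 0 0 0 0.3; -1.5 0 -3.6 0 0 0 0.3; -1.5 0 -3.6 0 0 0 0.3; -1.5 0 -3.6 0 0 0 0.3; -1.5 0 -3.6 0 0 0 0.3; -1.5 0 -3.6 0 0 0 0.3; -1.5 0 -3.6 0 0 0 0.3; -1.2 0 -2.2 0 0 0 0.3; 0 0 0 0 0 0 0.3; 0 0 0 0 0 0 0.3"
}}

```text
clock: 14.6
eef_pos: [409.2, -181.8, 125.8]
tcp_rot: [-1.567, 0.009, 0.24]
contact_force: [0.1, -0.9, -0.1]
opening: 0.699
```

```bash
python3 -c "
from h import *
plan([420,-188,30],[-np.pi/2,0,0.236])"
```

```text
3 rows, dist 96.6 turn [-0.22  0.22 -0.5 ]
0.33 3.19 -0.3 -0.07 0.07 -0.17
0.32 3.19 -0.29 -0.07 0.07 -0.17
0.31 3.19 -0.29 -0.07 0.07 -0.17
```

>>> {"fn": "apply_moves", "kwargs": {
  "plan": "0.2 1.5 -0.2 -0.1 0.1 -0.2 0.3; 0.2 1.5 -0.2 -0.1 0.1 -0.2 0.3; 0.2 1.5 -0.1 0 0 -0.1 0.3; 0.2 1.5 0 0 0 0 0.3; 0 1.5 0 0 0 0 0.3; 0 1.5 0 0 0 0 0.3; 0 0 0 0 0 0 0.3"
}}

```text
clock: 15.3
eef_pos: [418.6, -177.5, 30.8]
tcp_rot: [-1.568, 0.002, 0.242]
contact_force: [-0.3, -0.9, -1.0]
opening: 0.7
```

```bash
python3 -c "
from h import *
plan([420,-188,2],[-np.pi/2,0,0.236],n=3)"
```

```text
3 rows, dist 30.7 turn [-0.17  0.36 -0.09]
-0.04 0.96 -0.35 -0.06 0.12 -0.03
-0.04 0.96 -0.35 -0.06 0.12 -0.03
-0.04 0.96 -0.35 -0.06 0.12 -0.03
```

Position there is equally clear; go straight down.

>>> {"fn": "apply_moves", "kwargs": {
  "plan": "0 1 0 -0.1 0 0 0.3; 0 1 0 -0.1 0 0 0.3; 0 0.3 0 0 0 0 0.3; 0 0.2 0 0 0 0 0.3; 0 0 0 0 0 0 0.3"
}}

```text
clock: 15.8
eef_pos: [419.5, -176.0, 4.8]
tcp_rot: [-1.572, 0.001, 0.245]
contact_force: [0.4, 0.3, -0.6]
opening: 0.701
```

>>> {"fn": "apply_moves", "kwargs": {
  "plan": "0 0.2 0 0 0 0 0.3; 0 0.1 0 0 0 0 0.3; 0 0 0 0 0 0 0.3"
}}

```text
clock: 16.1
eef_pos: [419.7, -176.3, 2.2]
tcp_rot: [-1.572, 0.0, 0.244]
contact_force: [-0.4, -0.3, 0.5]
opening: 0.701
```

>>> {"fn": "apply_moves", "kwargs": {
  "plan": "0 0.1 0 0 0 0 0.3; 0 0.1 0 0 0 0 0.3; 0 0 0 0 0 0 0.3"
}}

```text
clock: 16.4
eef_pos: [419.8, -176.5, 0.5]
tcp_rot: [-1.573, -0.0, 0.244]
contact_force: [-0.9, 0.4, 0.6]
opening: 0.704
```

>>> {"fn": "apply_moves", "kwargs": {
  "plan": "0 0.1 0 0 0 0 0.3; 0 0 0 0 0 0 0.3; 0 0 0 0 0 0 0.3"
}}

```text
clock: 16.7
eef_pos: [420.1, -176.4, -0.1]
tcp_rot: [-1.573, -0.001, 0.244]
contact_force: [0.5, -0.4, 0.1]
opening: 0.703
```

```bash
python3 -c "
from h import *
for i in range(4): r.grab_frame('side');print(r.sense()['contact_force'].round(2),r.sense()['eef_pos'].round(1))"
```

```text
[-0.8  -0.1   0.39] [ 4.201e+02 -1.764e+02 -2.000e-01]
[-0.81  0.3   0.7 ] [ 4.201e+02 -1.764e+02 -2.000e-01]
[-1.13 -0.09  0.46] [ 4.201e+02 -1.764e+02 -2.000e-01]
[-1.24  0.04  1.42] [ 4.201e+02 -1.764e+02 -2.000e-01]
```

>>> {"fn": "apply_moves", "kwargs": {
  "plan": "0 0 0 0 0 0 0.2; 0 0 0 0 0 0 0.1; 0 0 0 0 0 0 0; 0 0 0 0 0 0 0; 0 -0.5 0 0 0 0 0; 0 -1 0 0 0 0 0; 0 -2 0 0 0 0 0; 0 -3 0 0 0 0 0; 0 -4 0 0 0 0 0; 0 -4 0 0 0 0 0; 0 -4 0 0 0 0 0; 0 -3 0 0 0 0 0; 2 0 0 0 0 0 0; 2 0 0 0 0 0 0; 0 0 0 0 0 0 0"
}}

```text
clock: 18.4
eef_pos: [458.7, -166.0, 233.0]
tcp_rot: [-1.577, -0.007, 0.243]
contact_force: [-0.0, 0.2, -0.0]
opening: 1.002
```

Run:
```python
from h import *
im,C=shot('wrist','w11'); g=cv2.cvtColor(im,cv2.COLOR_BGR2GRAY); e=r.sense()['eef_pos']
m=(g<85).astype(np.uint8); m[240:]=0
n,l,st,ce=cv2.connectedComponentsWithStats(m)
for i in range(1,n):
    if st[i,4]>200:
        ys,xs=np.nonzero(l==i); P=np.array([onz(C,(x,y),12)[:2] for x,y in zip(xs,ys)],np.float32)
        print(st[i],ce[i].round(),cv2.minAreaRect(P))
plan([575,235,270],[-np.pi/2,0,0.236])
```

```text
[   0    0  107  240 6580] [ 21. 131.] ((494.60736083984375, -377.3182067871094), (266.27740478515625, 116.1344223022461), 1.7492575645446777)
[340   0  61  16 510] [378.   5.] ((288.65625, -88.85807800292969), (13.093722343444824, 57.94881820678711), 13.869637489318848)
[416  79  29  40 277] [432.  95.] ((355.62042236328125, 2.464923858642578), (10.092761039733887, 43.21546173095703), 82.35000610351562)
[ 436   83   76  150 6459] [486. 168.] ((414.4205017089844, 77.29617309570312), (172.26431274414062, 83.38414001464844), 26.72039794921875)
[ 216   94   67  124 2095] [248. 154.] ((462.4326171875, -166.14370727539062), (138.01441955566406, 69.34715270996094), 13.972535133361816)
[383 147  27  40 398] [395. 166.] ((432.0091247558594, -6.544966697692871), (10.90897274017334, 45.9169807434082), 84.00718688964844)
[340 230  60  10 433] [370. 235.] ((516.01416015625, -5.587242126464844), (11.596048355102539, 69.71415710449219), 14.167373657226562)
10 rows, dist 419.6 turn [0.31 0.39 0.3 ]
2.11 -0.38 3.61 0.03 0.04 0.03
2.1 -0.38 3.61 0.03 0.04 0.03
2.1 -0.38 3.61 0.03 0.04 0.03
2.1 -0.38 3.61 0.03 0.04 0.03
2.1 -0.38 3.61 0.03 0.04 0.03
2.09 -0.38 3.62 0.03 0.04 0.03
2.09 -0.38 3.62 0.03 0.04 0.03
2.09 -0.38 3.62 0.03 0.04 0.03
2.09 -0.38 3.62 0.03 0.04 0.03
2.08 -0.38 3.62 0.03 0.04 0.03
```

Run:
```python
from h import *
A,B=cam('side'),cam('top'); d=np.array([.972,.234,0]);n=np.array([-.234,.972,0]);c=np.array([615.5,250.5,46])
X={"coil":c+40*d,"eyeL":c-25*d+18*n,"eyeR":c-25*d-18*n}
for nm,C,f,box in(("side",A,"side0",(135,190,225,285)),("top",B,"top0",(130,185,145,205))):
    im,_=shot(nm,nm+"_end"); a=cv2.imread(f"pics/{f}.png")
    D=cv2.GaussianBlur(cv2.absdiff(im,a),(3,3),0).sum(2); y0,y1,x0,x1=box
    m=(D[y0:y1,x0:x1]>28); print(nm,{k:proj(C,v).round(1).tolist() for k,v in X.items()},box)
    print("\n".join("%3d "%(y0+i)+"".join(".#"[int(q)] for q in row) for i,row in enumerate(m) if row.sum()))
```

```text
side {'coil': [262.2, 158.1], 'eyeL': [242.3, 161.8], 'eyeR': [249.7, 165.2]} (135, 190, 225, 285)
135 ........................#############.......................
136 ........................#############.......................
137 ........................#############.......................
138 ........................#############.......................
139 ........................#############.......................
140 ........................#############.......................
141 .......................##############.......................
142 .......................##############.......................
143 ........................############........................
144 ........................###########.........................
145 ..........................#######...........................
156 ................................######......................
157 ...............................########.....................
158 ..............................#########.....................
159 ...................#####......#########.....................
160 ................######
[... 1386 characters left out ...]
........#...............#.........................
162 .........................##.................................
163 .........................##.................................
164 ...................................#........................
166 ...................##.......................................
167 ...................####...........##........................
168 ...................#####........###.........................
169 ...................#######..................................
170 ....................#######.................................
171 ....................#######.................................
172 .....................##.....................................
```

Run:
```python
from h import *
e=r.sense()['eef_pos']; print(proj(cam('side'),e),proj(cam('side'),e+[0,0,20]),r.sense()['contact_force'].round(1))
print(r.sign_off())
```

```text
[272.31585864 157.80955026] [272.36519546 146.73757009] [-0.4  0.2  0.6]
the job is handed in; nothing more can be done
None
```

The ring is closed in the groove of the tape-roll stand, and the pliers lie flat on the worktop close to where they started. The job was handed in at about 18.5 s. I squeezed the pliers, carried the spread ring over and lowered it centred on the spindle. Then I let the grips out to about 60 mm, lifted the pliers straight off and laid them down.

- **Ring:** Before-and-after differences in the side and top views put the coil and both eyes within about 2 px of where a closed ring lying flat on the collar should appear. I felt no contact above the noise (about 1 N) while seating the ring, so its height rests on these pictures alone, not on touch. The final comparison was numeric because the picture budget was used up.
- **Pliers:** The wrist camera shows them flat near (462, -166) mm, well clear of the stands. The gripper is open above them and touching nothing.
- **Forces:** The readings I took stayed around 1 to 2 N.
- **Unexplained:** The side view also differed in a patch at about (255, 140) px. I take it to be an open finger crossing the view, as the tool projects to (272, 147–158) px there, but I did not confirm this.

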